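Gauge the depth of a resin tank with a tab-locked depth probe

TASK

Stand the deeper of the two empty resin tanks upright in the middle of the depth gauge's rubber pad, lengthwise along it, and let go; then swing the gauge's arm back over the tank as far as its stop. Squeeze the two tabs of the probe's cap together and turn the cap clockwise to free the probe, lower it gently until its foot touches the tank's floor, then turn the cap all the way back and let go so that both tabs spring out and lock it at that depth. Leave the other things on the table where they are.

Things in the scene. Friction and masses are not known exactly. Their poses are not given: they have to be found in the camera images.
- tank_center (a point): centre, half-way up, of the deeper resin tank: an open-topped loose grey plastic box 110 mm long (its x) x 60 mm wide (its y) x 60 mm high, walls and floor 4 mm thick, 0.16 kg or so. It stands on the table.
- tank_floor (a point): point on the inner floor of the deeper tank, at its centre, 4 mm above its underside and 26 mm below point tank_center
- tank: the deeper tank; origin at the centre of its underside, x along its 110 mm length, z up
- tray: the shallow resin tank, a bystander: same grey plastic and 110 x 60 mm outline but only 28 mm high; origin at the centre of its underside. The two tanks may start in either place.
- gauge: the depth gauge's fixed base plate, 160 mm (x) x 230 mm (y, from 55 mm on the +y side to 175 mm on the -y side of the origin) x 12 mm thick. Origin on the table under the middle of the rubber pad. A steel column stands 110 mm from the pad's middle, on the -y side; the arm pivots on it.
- pad_center (a point): centre of the top of the gauge's flat black rubber pad, 15 mm above the table; the pad is 124 mm along the gauge's x and 74 mm along its y. The probe hangs right over this point when the arm is at its stop.
- gauge_pivot (a point): point on the arm's vertical swing axis (the column's axis), at the arm's top face, 130 mm above the table
- gauge_arm (a joint): swing of the gauge's arm in rad: 0 at its stop, probe over the pad, arm along the gauge's +y; grows clockwise from above to 1.9. Starts at 1.2 to 1.7, aside on the +x side. Probe axis 110 mm from the pivot. The aluminium arm, 34 to 44 mm wide, lies 105 to 130 mm above the table; friction about 0.25 N m (2 to 3 N at the probe); swing it by holding the cap or pushing the arm.
- probe (a joint): how far the probe is lowered, in m, 0 to 0.09 (starts at 0 to 0.012). At 0 the foot is 95 mm above the table; it meets the floor of the tank on the pad at about 0.076. With the cap home the slide is clamped (about 35 N); with the cap turned over 0.9 rad it moves freely with 2 N down, 7 N up, and stays where it is left.
- probe_tip (a point): centre of the flat underside of the probe's foot, an 18 mm round steel disc 10 mm high, on a 12 mm round steel rod with a rib along one side
- foot: the foot of the probe; its origin is the same point as point probe_tip
- cap (a joint): turn of the probe's cap in rad: 0 home (locked) to 1.0 (free), growing clockwise seen from above, relative to the arm. While the tabs are out their teeth let it turn only 0.07. The clamp resists with up to about 0.4 N m on the way; it stays where it is left.
- cap_grip (a point): centre between the two tabs, on the cap's vertical axis, 259 mm above the table at probe 0. Turns with the cap; the tabs lie on its +x and -x sides (gauge's x when the arm is at its stop and the cap home). Each tab is an upright grey plate 26 mm wide, from 17 mm below to 17 mm above this point; outer faces 62 mm apart when out, 48 mm when fully squeezed. Cap top 22 mm above.
- cap_disc (a point): centre of the top of the 72 mm aluminium disc under the cap, 28 mm below point cap_grip; it carries two 7 mm high stops near its rim that the tabs' teeth catch on. It sinks with the probe and does not turn with the cap.
- tab_a (a joint): how far the tab on the cap's +x side is pressed in, in m: 0 out, 0.007 fully in; spring of 5 to 9 N. Both must be in by more than 0.005 to clear the stops when turning either way near home.
- tab_b (a joint): the same for the tab on the cap's -x side
- beaker: bystander: an open glass beaker 72 mm across, 85 mm high; origin under its centre
- wash_bottle: bystander: a white plastic bottle 64 mm across, 170 mm high; origin under its centre
- jar: bystander: an amber jar with black lid, 76 mm across, 90 mm high; origin under its centre
- dental_model: bystander: a pale printed dental arch on a 55 x 62 mm plate, 26 mm high; origin under its centre
There are look-alikes about, which are no part of the job. Leave any green or purple look-alike of the tank alone.

How it is judged:
By the outcome, as a careful person would: the job done as asked, in the order asked, and still so for the second after the job is handed in, with the robot touching nothing.
It also fails if it takes over 56 s, if anything falls off the work surface, if the arm or the gripper's body presses on something with over 40 N, if the wrist force passes 120 N, or if a joint passes its speed limit or range.

ROBOT

A 7-joint arm with a two-finger parallel gripper is mounted at the origin on the work surface. World frame = base frame: x ahead of the robot, y to its left, z up, the work surface at z = 0. Lengths are in m, angles in rad, forces in N, time in s.
With the tool pointing down it reaches from about 0.425 to 0.925 m from the base axis. Payload 6.8 kg.
Tool frame: the origin (TCP) lies on the centre line of the jaws, within the pads' length; the fingertips stand 8 mm ahead of it and the grasp point (between the pads) lies 11 mm behind it (bot.tips_ahead is the distance from the TCP to the fingertips, in m); z points along the fingers, y is the line along which they close (so a half turn about z gives the same grasp; the last joint's range is limited). The gripper opens to 85 mm and grips with 20 to 120 N. Pads are 22 mm wide; open, the fingers measure 114 mm over their backs; the gripper's body (76 mm by 85 mm) begins 54 mm behind the grasp point. The pads swing forward as they close: fully open they stand 13 mm farther back than shut.
Start: joints at [-1.313, 0.477, 0.022, 1.555, -0.011, 1.109, -0.083], TCP at [0.241, 0.63, 0.239] pointing down, gripper open.
Joint ranges: [-2.96, 2.96], [-0.34, 2.1], [-1.41, 1.46], [0.24, 2.44], [-1.37, 4.51], [0.17, 1.92], [-2.96, 2.96]. Speed limits (rad/s): [2.39, 2.39, 3.14, 3.14, 3.14, 3.14, 3.14].

INTERFACE

Orientations are given as a unit quaternion [w, x, y, z].
In Python, from station import bot gives the robot as it stands.
- The arm moves only by the tool send_rows, never from a script. Its argument "deltas" is text: rows parted by semicolons, each of 4 numbers parted by spaces: the shift along the tool's x, y, z in m, then the turn about the tool's z in degrees. In form: x y z spin; .... A call has 1 to 5 rows; each row is the pose to reach, as a shift and turn from the pose commanded when the call began, along the tool's axes at that moment; what a row does not reach only later rows make up. A row lasts 1/10 s, in which the tool goes at most 50 mm and 8.59 degrees, less where a joint would pass 70% of its speed; a pose out of reach is approached as far as the arm can. A call with a gripper value outside its range is refused whole. "claw" is the opening, from 0 (shut) to 1 (fully open), set as the call begins (left out, the last holds). The fingers move at their own pace and stop on an object; "force" is the grip in N (left out, the last holds). Time passes only in rows, so rows that repeat a pose let the fingers close. It gives the time, the measured TCP pose, the force, the opening and the grip force at its end, in the units of the state.
- bot.get_obs(): the state, without advancing time (a new reading comes with each control period).
- bot.read_camera(name): name is "side" or "top" or "wrist"; returns a dict with "img" (384x512x3 uint8, red, green, blue), "depth" (384x512 float32, m along the optical axis (not along the pixel's ray), 0 where there is no reading), "fx", "fy", "cx", "cy" (pixels), "camera_from_world" (4x4, takes a point from world to camera coordinates). Camera axes: x right, y up, looking along -z (the intrinsics and any distortion apply to the point x, -y, -z); pixel columns grow to the right and rows downward; lengths in m; the calibration is good to about 2 mm. A picture is of the moment at which its call begins.
- bot.hand_in(): hands the job in; it is judged then, once.
Trained networks look in a picture, given as the dict that the camera call returned (one of the last four; its "shot" number tells which), for a name from the list of things; names that differ only in an ending like _2 or _b are one class to them, and where a whole thing is asked for, a point or a joint stands for the part that bears it (a point fixed in the world has none). Each returns a list of dicts, best first, with "confidence" (0 to 1); they miss things now and then, are a little off and sometimes report something else, mostly with a low value. They report only what shows in the picture. A call takes as long as a camera call. They do not tell look-alikes from the thing itself.
- bot.masks_of(picture, query): "mask" (384x512 bool, what is visible of it).
- bot.landmark_of(picture, query): "xyz" ([x, y, z] in m, in world coordinates, good to about 4 mm: a listed point, or the origin of a listed thing).
The state is a dict: "t": time; "q": joint angles; "joint_vel": joint speeds; "joint_torque": joint torques, N m; "eef_pos": TCP position; "tool_rot": TCP orientation; "contact_force": force on the tool from outside, world axes, zero at the start; "torque": the same for the moment, N m; "gripper_width": opening from 0.0 (shut) to 1.0 (fully open); "grasp_force": force on a finger pad.
Only numpy, scipy, OpenCV 4.12 (cv2) and the standard library are available. Lean on these libraries where they do the work, as an engineer would, in place of code of your own. Each camera call takes 0.05 s, during which the arm holds its last target. There are 200 camera calls.

## Working session

There is one attempt and no reset: what is moved stays moved. The work goes in short steps, Python scripts to look and compute and a tool call to move; the robot and the scene stay as the last step left them, time stands still between calls to the robot, and variables do not carry over. Pictures are saved under pics/ and viewed, at most 10 in all, crops included, and the job is handed in when it is done.

Besides the shell and the picture viewer there is one more tool, called in YAML: its name, and indented under it one key for each argument. send_rows: Moves the arm, as the interface text tells. Its arguments: {"type":"object","properties":{"deltas":{"type":"string"},"claw":{"type":"number"},"force":{"type":"number"}},"required":["deltas"]}

```bash
mkdir -p pics; ls
cat > h.py <<'E'
import numpy as np, cv2
from station import bot
def lm(p,q,n=3):
    return [(np.round(d["xyz"],4).tolist(),round(d["confidence"],2)) for d in bot.landmark_of(p,q)[:n]]
def px(p,X):
    c=np.array(p["camera_from_world"])@np.r_[X,1]; return [round(p["cx"]+p["fx"]*c[0]/-c[2]),round(p["cy"]-p["fy"]*c[1]/-c[2])]
def cloud(p):
    d=p["depth"]; v,u=np.mgrid[:384,:512]
    P=np.stack([(u-p["cx"])/p["fx"]*d,-(v-p["cy"])/p["fy"]*d,-d,np.ones_like(d)],-1)
    W=P@np.linalg.inv(np.array(p["camera_from_world"])).T
    W[d==0]=np.nan
    return W[...,:3]
def save(p,n,crop=None,s=1):
    im=p["img"][...,::-1]
    if crop: a,b,c,d=crop; im=im[b:d,a:c]
    cv2.imwrite("pics/"+n,cv2.resize(im,None,fx=s,fy=s,interpolation=cv2.INTER_CUBIC))
E
python3 - <<'E'
from h import *
P={n:bot.read_camera(n) for n in("top","side")}
ims=[p["img"][...,::-1] for p in P.values()]
cv2.imwrite("pics/a.png",cv2.resize(np.vstack(ims),None,fx=.78,fy=.78)) 
for n,p in P.items():
    print(n)
    for q in ["tank","tank_floor","tray","gauge","pad_center","gauge_pivot","cap_grip","cap_disc","probe_tip","beaker","wash_bottle","jar","dental_model"]:
        print(q,[(x,c,px(p,x)) for x,c in lm(p,q)])
print(bot.get_obs())
E
```

```text
pics
top
tank [([0.2859, 0.4998, -0.0026], 0.89, [156, 295]), ([0.6134, 0.2527, 0.0026], 0.87, [225, 179]), ([0.459, 0.6563, 0.0006], 0.85, [100, 244])]
tank_floor [([0.2283, 0.3461, 0.0036], 0.94, [209, 308]), ([0.4534, 0.6548, 0.0065], 0.92, [100, 246]), ([0.2817, 0.5045, 0.0024], 0.8, [154, 297])]
tray [([0.454, 0.1312, -0.0048], 0.95, [270, 224]), ([0.6144, 0.2516, 0.0029], 0.65, [225, 179])]
gauge [([0.5154, -0.0699, -0.0032], 0.91, [330, 196])]
pad_center [([0.5158, -0.078, 0.0111], 0.93, [334, 195]), ([0.6333, 0.0805, 0.0003], 0.73, [278, 166])]
gauge_pivot [([0.4589, 0.1297, -0.0068], 0.68, [270, 223])]
cap_grip [([0.607, -0.1844, 0.2571], 0.59, [387, 135])]
cap_disc []
probe_tip [([0.5162, -0.0767, 0.0133], 0.73, [334, 195])]
beaker [([0.3828, 0.2988, 0.0006], 0.94, [219, 254])]
wash_bottle [([0.7809, 0.0877, 0.0001], 0.57, [269, 123])]
jar [([0.7736, -0.0855, 0.0004], 0.59, [322, 119])]
dental_model [([0.6295, 0.0797, 0.0007], 0.82, [278, 167])]
side
tank [([0.223, 0.3503, -0.0], 0.98, [154, 214]), ([0.2792, 0.5027, 0.0003], 0.84, [165, 177]), ([0.486, 0.4605, 0.0011], 0.8,
[... 919 characters left out ...]
69632 ,  0.02238435,  1.55539153, -0.01148167,
        1.10929245, -0.08311708]), 'joint_vel': array([ 6.11653555e-04,  4.12282991e-04, -3.23452376e-03, -1.45287974e-03,
       -1.20478953e-03,  4.16513237e-04,  4.59877267e-05]), 'joint_torque': array([ 2.51732290e-04, -5.96322799e+01,  1.60677698e+00, -2.81545311e+01,
        1.25351117e-02,  1.50789358e-03,  3.77317079e-06]), 'eef_pos': array([0.24144786, 0.6303662 , 0.23933589]), 'tool_rot': array([1.07887924e-06, 1.81893697e-01, 9.83318200e-01, 3.70276458e-05]), 'contact_force': array([-0.22093709,  0.77285968,  0.531604  ]), 'torque': array([-0.01726269,  0.02860351, -0.01537625]), 'grasp_force': 0.0, 'gripper_width': 1.004010777332888}
```

View pics/a.png

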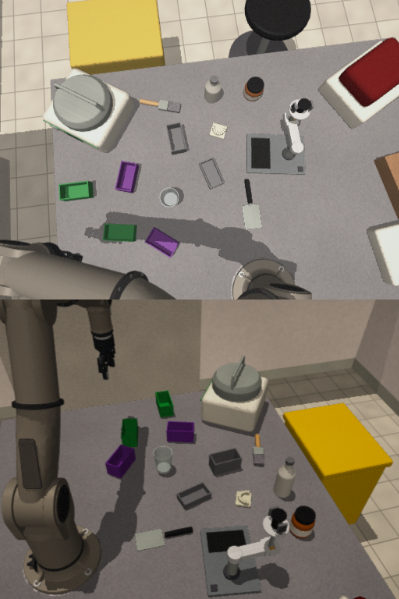

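```bash
cat > m.py <<'E'
from h import *
P={n:bot.read_camera(n) for n in("top","side")}
C={n:cloud(p) for n,p in P.items()}
def region(lo,hi,ctr,r):
    out=[]
    for n in C:
        W=C[n].reshape(-1,3); k=(W[:,2]>lo)&(W[:,2]<hi)&(np.hypot(W[:,0]-ctr[0],W[:,1]-ctr[1])<r); out.append(W[k])
        if k.sum()>5:
            r_=cv2.minAreaRect(W[k][:,:2].astype(np.float32)); print(n,k.sum(),np.round(r_[0],4),np.round(r_[1],4),round(r_[2],1),"zmax",round(W[k][:,2].max(),4))
    return np.vstack(out)
for c in [(.614,.252),(.456,.1305)]:
    print(c)
    region(.015,.09,c,.085)
    W=region(.05,.07,c,.085)
    if len(W)>9: print("both",cv2.minAreaRect(W[:,:2].astype(np.float32)))
print("plate"); region(.006,.018,(.51,-.14),.17)
print("arm top"); region(.12,.137,(.55,-.18),.1)
print("disc");region(.222,.236,(.607,-.185),.07)
print("cap");region(.24,.31,(.607,-.185),.07)
a=cv2.resize(P["side"]["img"][230:320,220:310],(480,480),interpolation=2) if 0 else cv2.resize(P["side"]["img"][170:270,200:300],(400,400),interpolation=2)
b=cv2.resize(P["top"]["img"][90:190,340:440],(400,400),interpolation=2)
cv2.imwrite("pics/b.png",np.hstack([a,b])[...,::-1])
E
python3 m.py
```

```text
(0.614, 0.252)
top 295 [0.6115 0.2481] [0.1116 0.0598] 4.4 zmax 0.0653
side 893 [0.6173 0.2493] [0.1136 0.0706] 5.3 zmax 0.0681
top 171 [0.6118 0.2481] [0.1111 0.0598] 4.4 zmax 0.0653
side 315 [0.6174 0.25  ] [0.1134 0.0686] 4.4 zmax 0.0681
both ((0.6151034235954285, 0.24986737966537476), (0.11804703623056412, 0.06860270351171494), 4.437689781188965)
(0.456, 0.1305)
top 187 [0.4585 0.1289] [0.1108 0.0606] 15.5 zmax 0.0338
side 385 [0.4632 0.1306] [0.112  0.0659] 16.6 zmax 0.0341
plate
top 3109 [ 0.5121 -0.145 ] [0.3156 0.3291] 2.4 zmax 0.018
side 4459 [ 0.5195 -0.1198] [0.2807 0.3228] 77.0 zmax 0.018
arm top
top 664 [ 0.5521 -0.1833] [0.0485 0.1565] 89.3 zmax 0.1368
side 1119 [ 0.5564 -0.183 ] [0.0509 0.1566] 88.3 zmax 0.1369
disc
top 291 [ 0.6026 -0.1789] [0.0703 0.06  ] 29.9 zmax 0.2358
side 444 [ 0.6067 -0.1884] [0.063  0.0708] 59.6 zmax 0.2358
cap
top 360 [ 0.6046 -0.1835] [0.04   0.0637] 1.4 zmax 0.2828
side 554 [ 0.6095 -0.1849] [0.0653 0.0412] 86.6 zmax 0.2817
```

View pics/b.png

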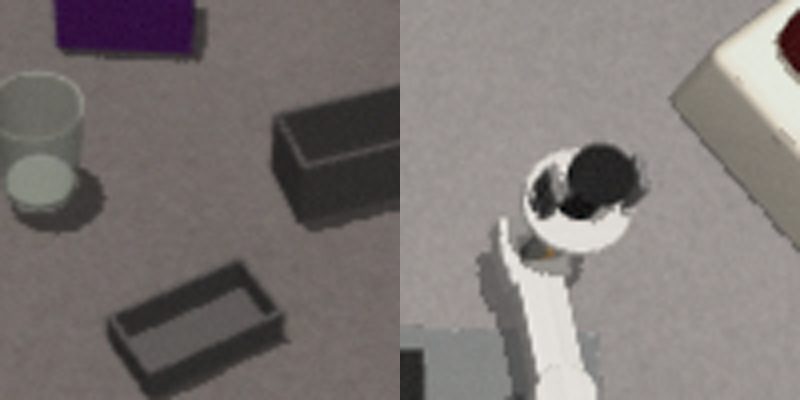

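The deeper tank is the grey box at side (232,176)…, about (225,179) in the top view: its rim stands about 60 mm up. The other grey one, at top (270,224), is only 28 mm high, so it's the tray. The rest are green or purple. I'll move over the deep tank.

send_rows:
  deltas: "-0.03 -0.014 0 0; -0.07 -0.032 0 0; -0.11 -0.051 0 0; -0.155 -0.072 0 0; -0.2 -0.092 0 0"
  claw: 1

```text
t: 2.0
eef_pos: [0.3963, 0.4715, 0.2395]
tool_rot: [0.0, 0.182, 0.983, 0.0]
contact_force: [0.9, 0.6, 0.5]
gripper_width: 0.999
grasp_force: 0.0
```

send_rows:
  deltas: "-0.045 -0.02 0 0; -0.09 -0.041 0 0; -0.13 -0.06 0 0; -0.17 -0.078 0 0; -0.2 -0.092 0 0"

```text
t: 2.5
eef_pos: [0.5514, 0.3125, 0.2396]
tool_rot: [0.001, 0.183, 0.983, -0.0]
contact_force: [-0.4, -0.5, 0.6]
gripper_width: 1.002
grasp_force: 0.0
```

send_rows:
  deltas: "-0.03 -0.014 0.02 -6; -0.06 -0.028 0.04 -12; -0.083 -0.038 0.06 -18; -0.083 -0.038 0.06 -25.4; -0.083 -0.038 0.06 -25.4"

```text
t: 3.0
eef_pos: [0.6134, 0.249, 0.1785]
tool_rot: [-0.001, -0.038, 0.999, -0.0]
contact_force: [-0.7, 0.0, -0.3]
gripper_width: 1.003
grasp_force: 0.0
```

```bash
cat > m2.py <<'E'
from h import *
o=bot.get_obs(); print(o["t"],o["eef_pos"],o["tool_rot"],o["q"].round(2))
w=bot.read_camera("wrist"); t=bot.read_camera("top")
save(w,"c.png")
for q in ["tank","tank_center"]: print(lm(w,q))
W=cloud(w).reshape(-1,3); k=(W[:,2]>.045)&(W[:,2]<.075)&(np.hypot(W[:,0]-.613,W[:,1]-.25)<.085)
print(k.sum(), cv2.minAreaRect(W[k][:,:2].astype(np.float32)) if k.sum()>5 else "")
# pad
im=t["img"].max(2); T=cloud(t)
k=(im<60)&(np.hypot(T[...,0]-.516,T[...,1]+.077)<.085)&(T[...,2]<.03)
m=cv2.morphologyEx(k.astype(np.uint8),cv2.MORPH_OPEN,np.ones((3,3)))>0
print("pad",m.sum(),cv2.minAreaRect(T[m][:,:2].astype(np.float32)),T[m][:,2].mean())
# plate: mask
for d in bot.masks_of(t,"gauge")[:2]:
    mm=d["mask"]&(T[...,2]<.03); mm=cv2.morphologyEx(mm.astype(np.uint8),cv2.MORPH_OPEN,np.ones((3,3)))>0
    print("plate",d["confidence"],mm.sum(),cv2.minAreaRect(T[mm][:,:2].astype(np.float32)))
print(lm(t,"gauge_pivot"),lm(t,"pad_center"))
E
python3 m2.py
```

```text
3.0 [0.6133653  0.24899319 0.17845819] [-6.44754709e-04 -3.82610640e-02  9.99267542e-01 -2.32177013e-04] [-0.52  0.51  0.06  1.65 -0.04  0.98  1.2 ]
[([0.6113, 0.2522, 0.0007], 0.95), ([0.4841, 0.4576, -0.0005], 0.75)]
[([0.6176, 0.2487, 0.0269], 0.95), ([0.4859, 0.4595, 0.0264], 0.67)]
2085 ((0.6141257286071777, 0.25230348110198975), (0.11023244261741638, 0.06012158468365669), 4.514049053192139)
pad 537 ((0.5131391286849976, -0.07546649128198624), (0.0733085498213768, 0.11910988390445709), 79.3326644897461) 0.015270334758379274
plate 0.67 2615 ((0.5036352276802063, -0.13855195045471191), (0.2333240658044815, 0.16505810618400574), 81.91477966308594)
[([0.4935, -0.1874, 0.1244], 0.93)] [([0.518, -0.0739, 0.0159], 0.76)]
```

View pics/c.png

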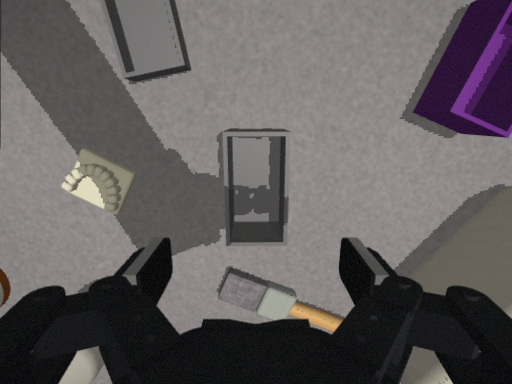

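The wrist view shows the grey deep tank centred between the jaws at (255,188) and lined up with them. I'll grasp it.

send_rows:
  deltas: "-0.001 0.003 0.04 0; -0.001 0.003 0.08 0; -0.001 0.003 0.115 0; -0.001 0.003 0.138 0; -0.001 0.003 0.138 0"

```text
t: 3.85
eef_pos: [0.6111, 0.2527, 0.0378]
tool_rot: [-0.003, -0.039, 0.999, -0.001]
contact_force: [-0.1, -0.1, 0.1]
gripper_width: 1.003
grasp_force: 0.0
```

send_rows:
  deltas: "0 0 0 0; 0 0 0 0; 0 0 0 0; 0 0 0 0; 0 0 0 0"
  claw: 0
  force: 30

```text
t: 4.35
eef_pos: [0.6152, 0.2539, 0.0435]
tool_rot: [0.002, -0.039, 0.999, 0.001]
contact_force: [-0.7, -1.2, 7.4]
gripper_width: 0.696
grasp_force: 35.0
```

send_rows:
  deltas: "0 0 -0.03 0; 0 0 -0.07 0; 0 0 -0.11 0; 0 0 -0.15 0; 0 0 -0.15 0"

```text
t: 4.85
eef_pos: [0.6173, 0.2548, 0.1987]
tool_rot: [0.005, -0.039, 0.999, 0.003]
contact_force: [1.1, 0.7, -0.2]
gripper_width: 0.692
grasp_force: 34.1
```

send_rows:
  deltas: "0.01 -0.035 0 3; 0.022 -0.08 0 6; 0.036 -0.125 0 9; 0.05 -0.17 0 12; 0.062 -0.21 0 14.4"

```text
t: 5.35
eef_pos: [0.5671, 0.0367, 0.1912]
tool_rot: [-0.0, 0.088, 0.996, -0.0]
contact_force: [1.1, -0.9, -0.9]
gripper_width: 0.695
grasp_force: 34.0
```

send_rows:
  deltas: "0 0 0 0; 0 0 0 0; 0 0 0 0"

```text
t: 5.65
eef_pos: [0.5684, 0.0407, 0.1913]
tool_rot: [0.0, 0.086, 0.996, 0.0]
contact_force: [0.1, 0.1, -1.3]
gripper_width: 0.695
grasp_force: 34.0
```

```bash
cat > m3.py <<'E'
from h import *
o=bot.get_obs(); print(o["t"],o["eef_pos"],o["tool_rot"],o["q"].round(2))
w=bot.read_camera("wrist"); save(w,"d.png")
T=cloud(w); im=w["img"].max(2)
for q in ["pad_center","gauge_pivot","gauge","tank_floor","tank"]: print(q,lm(w,q,2))
k=(im<60)&(np.hypot(T[...,0]-.516,T[...,1]+.077)<.075)&(abs(T[...,2]-.015)<.008)
m=cv2.morphologyEx(k.astype(np.uint8),cv2.MORPH_OPEN,np.ones((3,3)))>0
print("pad",m.sum(),cv2.minAreaRect(T[m][:,:2].astype(np.float32)),T[m][:,2].mean())
E
python3 m3.py
```

```text
5.65 [0.56837549 0.04071472 0.19126889] [4.31740309e-05 8.58310764e-02 9.96309589e-01 4.77731999e-04] [-0.31  0.36  0.16  1.87 -0.07  0.92  1.28]
pad_center [([0.516, -0.0738, 0.0154], 0.88)]
gauge_pivot []
gauge [([0.5161, -0.0745, 0.001], 0.58)]
tank_floor []
tank []
pad 7527 ((0.51591557264328, -0.07355831563472748), (0.07534416019916534, 0.12406053394079208), 81.32208251953125) 0.013765089800351559
```

View pics/d.png

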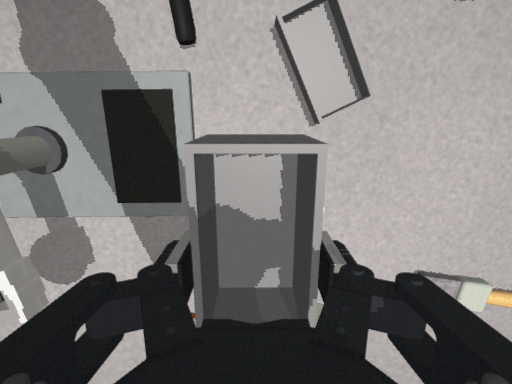

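Run:
```python
from h import *
from scipy.spatial.transform import Rotation as R
o=bot.get_obs(); q=o["tool_rot"]; M=R.from_quat([*q[1:],q[0]]).as_matrix()
w=bot.read_camera("wrist")
L=(cloud(w)-o["eef_pos"])@M   # tool coords
for r in (130,136,138,140,142,145,148,152,156): print(r,L[r,255].round(4))
print("sides row 200",[ (c,L[200,c].round(4).tolist()) for c in (186,190,196,204,212,302,310,318,323,328)])
```

```text
130 [0.0519 0.0021 0.1928]
136 [0.0565 0.0022 0.0252]
138 [0.0564 0.0023 0.0117]
140 [ 0.0564  0.0023 -0.0001]
142 [ 0.0563  0.0023 -0.0093]
145 [ 0.0555  0.0023 -0.0149]
148 [ 0.0543  0.0023 -0.0153]
152 [ 0.0527  0.0023 -0.0153]
156 [0.0433 0.0022 0.0406]
sides row 200 [(186, [-0.0271, -0.0781, 0.1797]), (190, [0.0315, -0.0263, -0.0148]), (196, [0.032, -0.0233, -0.0165]), (204, [0.0263, -0.0234, 0.0024]), (212, [0.0187, -0.0234, 0.0276]), (302, [0.0221, 0.0285, 0.0166]), (310, [0.0284, 0.0287, -0.0043]), (318, [0.0318, 0.0299, -0.0156]), (323, [0.0318, 0.0321, -0.0157]), (328, [-0.031, 0.0908, 0.1934])]
```

send_rows:
  deltas: "0.01 -0.03 0 -1.2; 0.02 -0.07 0.0 -1.2; 0.027 -0.105 0.02 -1.2; 0.031 -0.1235 0.06 -1.2; 0.031 -0.1235 0.1 -1.2"

```text
t: 6.5
eef_pos: [0.516, -0.0808, 0.0912]
tool_rot: [0.001, 0.079, 0.997, -0.001]
contact_force: [0.7, 0.8, -1.2]
gripper_width: 0.697
grasp_force: 34.1
```

send_rows:
  deltas: "0 0 0.015 0; 0 0 0.015 0; 0 0 0.015 0; 0 0 0.015 0; 0 0 0.015 0"

```text
t: 7.0
eef_pos: [0.5175, -0.077, 0.0776]
tool_rot: [0.001, 0.076, 0.997, 0.0]
contact_force: [-1.5, -0.6, -1.4]
gripper_width: 0.695
grasp_force: 33.9
```

Run:
```python
from h import *
o=bot.get_obs(); print(o["t"],o["eef_pos"],o["tool_rot"],o["contact_force"])
```

```text
7.0 [ 0.51747302 -0.07698674  0.07759073] [1.28477574e-03 7.62188670e-02 9.97090276e-01 1.25686682e-04] [-1.48156982 -0.55552699 -1.44441667]
```

send_rows:
  deltas: "0.001 0.001 0.006 0; 0.001 0.001 0.012 0; 0.001 0.001 0.015 0; 0.001 0.001 0.017 0; 0.001 0.001 0.018 0"

```text
t: 7.5
eef_pos: [0.5151, -0.0759, 0.0584]
tool_rot: [-0.001, 0.076, 0.997, 0.0]
contact_force: [-5.8, 1.2, 15.2]
gripper_width: 0.695
grasp_force: 35.8
```

send_rows:
  deltas: "0 0 0.001 0; 0 0 0.001 0"

```text
t: 7.7
eef_pos: [0.5152, -0.076, 0.0584]
tool_rot: [-0.0, 0.076, 0.997, 0.0]
contact_force: [-7.2, 0.6, 15.7]
gripper_width: 0.694
grasp_force: 35.9
```

send_rows:
  deltas: "0 0 -0.001 0; 0 0 -0.001 0; 0 0 -0.001 0; 0 0 -0.001 0; 0 0 -0.001 0"
  claw: 1

```text
t: 8.2
eef_pos: [0.5155, -0.076, 0.0582]
tool_rot: [-0.0, 0.076, 0.997, 0.0]
contact_force: [0.0, -0.7, 0.3]
gripper_width: 0.998
grasp_force: 0.0
```

send_rows:
  deltas: "0 0 -0.03 0; 0 0 -0.07 0; 0 0 -0.11 0; 0 0 -0.15 0; 0.0 0 -0.19 0"

```text
t: 8.7
eef_pos: [0.5152, -0.076, 0.2499]
tool_rot: [-0.0, 0.076, 0.997, -0.0]
contact_force: [1.5, -0.6, -0.4]
gripper_width: 1.0
grasp_force: 0.0
```

send_rows:
  deltas: "0 0 -0.04 0; 0 0 -0.08 0; 0 0 -0.12 0; 0 0 -0.12 0; 0 0 -0.12 0"

```text
t: 9.2
eef_pos: [0.5158, -0.076, 0.3689]
tool_rot: [0.001, 0.076, 0.997, 0.0]
contact_force: [-0.1, 0.6, -0.4]
gripper_width: 0.996
grasp_force: 0.0
```

```bash
cat > m4.py <<'E'
from h import *
o=bot.get_obs(); print(o["t"],o["eef_pos"],o["tool_rot"],o["q"].round(2))
P={n:bot.read_camera(n) for n in("wrist","side","top")}; save(P["wrist"],"e.png")
T=cloud(P["wrist"]); W=T.reshape(-1,3)
k=(W[:,2]>.055)&(W[:,2]<.085)&(np.hypot(W[:,0]-.516,W[:,1]+.075)<.07)
print("tank rim",k.sum(),cv2.minAreaRect(W[k][:,:2].astype(np.float32)),W[k][:,2].max())
for n,p in P.items():
    print(n)
    for q in ["tank","pad_center","cap_grip","cap_disc","gauge_pivot"]: print(q,lm(p,q,2))
    W=cloud(p).reshape(-1,3); c=(.607,-.185)
    for lo,hi in ((.222,.236),(.24,.268),(.27,.3)):
        k=(W[:,2]>lo)&(W[:,2]<hi)&(np.hypot(W[:,0]-c[0],W[:,1]-c[1])<.06)
        if k.sum()>9: print(lo,k.sum(),[np.round(x,4) for x in cv2.minAreaRect(W[k][:,:2].astype(np.float32))],np.median(W[k][:,2]))
E
python3 m4.py
```

```text
9.2 [ 0.51578486 -0.07596847  0.36885184] [8.51992519e-04 7.63256789e-02 9.97082565e-01 1.51650403e-04] [-0.18  0.11  0.23  1.76 -0.03  1.27  1.47]
tank rim 760 ((0.5142484307289124, -0.07295042276382446), (0.06005045026540756, 0.10951653122901917), 81.32709503173828) 0.07641373762174875
wrist
tank [([0.5121, -0.0735, 0.0139], 0.98), ([0.6094, -0.1886, 0.2253], 0.31)]
pad_center []
cap_grip [([0.6103, -0.1882, 0.2508], 0.63), ([0.4939, -0.1831, 0.1308], 0.19)]
cap_disc [([0.6092, -0.1871, 0.2229], 0.57)]
gauge_pivot [([0.4949, -0.1824, 0.1322], 0.7)]
0.222 820 [array([ 0.609 , -0.1612]), array([0.0331, 0.0717]), np.float64(86.4846)] 0.22570994861892105
0.24 528 [array([ 0.6075, -0.1606]), array([0.0261, 0.0249]), np.float64(4.6361)] 0.25501792307060006
0.27 555 [array([ 0.6057, -0.1642]), array([0.0327, 0.0326]), np.float64(18.207)] 0.2754559249819314
side
tank [([0.2831, 0.5001, 0.001], 0.84), ([0.4883, 0.4576, 0.0042], 0.68)]
pad_center [([0.516, -0.0774, 0.0123], 0.85)]
cap_grip [([0.6078, -0.1852, 0.2505], 0.96)]
cap_disc [([0.6105, -0.1829, 0.2245], 0.81)]
gauge_pivot [([0.5002, -0.1831, 0.1313], 0.97), ([0.5168, -0.0741, 0.0421], 0.16)]
0.222 435 [array([ 0.6066, -0.1885]), array([0.0621, 0.071 ]), np.float64(58.9376)] 0.2276829671146936
0.24 197 [array([ 0.6   , -0.1877]), array([0.0245, 0.0673]), np.float64(18.7745)] 0.2550098967503055
0.27 343 [array([ 0.6093, -0.1846]), array([0.0632, 0.0395]), np.float64(72.3103)] 0.27717648890527613
top
tank [([0.5152, -0.0767, 0.0172], 0.94), ([0.2845, 0.4996, -0.002], 0.89)]
pad_center [([0.5147, -0.0763, 0.0147], 0.83)]
cap_grip []
cap_disc [([0.384, 0.3009, -0.0017], 0.66)]
gauge_pivot [([0.4976, -0.1875, 0.1296], 0.8)]
```

View pics/e.png

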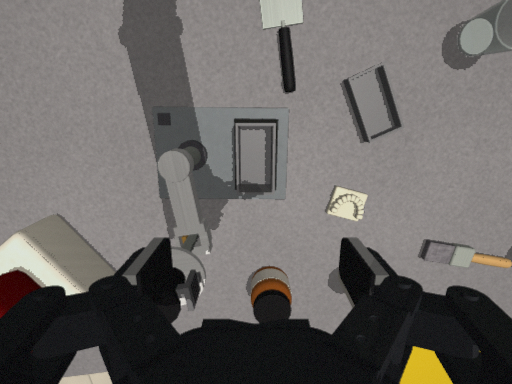

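The tank stands on the pad at (255,157), centred to within 2 mm and parallel to it. Next I'll grip the cap across its round sides, clear of the tabs, to swing the arm.

send_rows:
  deltas: "-0.022 -0.019 0 8; -0.05 -0.043 0 16; -0.08 -0.07 0 24.5; -0.1087 -0.0946 0 33; -0.1087 -0.0946 0.02 41.6"

```text
t: 10.6
eef_pos: [0.6113, -0.1912, 0.3499]
tool_rot: [0.003, 0.43, 0.903, -0.001]
contact_force: [0.4, -0.8, -0.1]
gripper_width: 1.0
grasp_force: 0.0
```

send_rows:
  deltas: "0 0 0 8.4; 0 0 0.01 16.8; 0 0 0.02 25.2; 0 0 0.03 33.5; 0 0 0.03 41.6"

```text
t: 11.1
eef_pos: [0.6079, -0.1856, 0.3167]
tool_rot: [-0.001, 0.721, 0.693, -0.001]
contact_force: [-0.5, 0.0, 0.9]
gripper_width: 0.999
grasp_force: 0.0
```

send_rows:
  deltas: "0 0 0 0; 0 0 0 0"

```text
t: 11.3
eef_pos: [0.6088, -0.1859, 0.3184]
tool_rot: [0.0, 0.718, 0.696, -0.0]
contact_force: [-0.2, -0.7, 0.1]
gripper_width: 0.997
grasp_force: 0.0
```

```bash
cat > m5.py <<'E'
from h import *
import sys
from scipy.spatial.transform import Rotation as R
o=bot.get_obs(); print(o["t"],o["eef_pos"],o["tool_rot"],o["q"].round(2))
q=o["tool_rot"]; M=R.from_quat([*q[1:],q[0]]).as_matrix()
print("tool y ang",np.degrees(np.arctan2(M[1,1],M[0,1])))
w=bot.read_camera("wrist")
for n,p in (("w",w),("s",bot.read_camera("side"))):
    for k in ["cap_grip","cap_disc"]:
        for x,c in lm(p,k,1): print(n,k,x,c,"tool",(M.T@(np.array(x)-o["eef_pos"])).round(4))
L=(cloud(w)-o["eef_pos"])@M
zz=float(sys.argv[2])
k=(abs(cloud(w)[...,2]-zz)<.004)&(np.hypot(L[...,0],L[...,1])<.05)
print("cap top",k.sum(),cv2.minAreaRect(L[k][:,:2].astype(np.float32)) if k.sum()>5 else"",np.median(cloud(w)[k][:,2]) if k.sum() else "")
save(w,sys.argv[1])
E
python3 m5.py f.png .277
```

```text
11.3 [ 0.60876681 -0.18588199  0.31842497] [ 1.45840032e-04  7.17649896e-01  6.96404054e-01 -4.44190792e-06] [-0.19  0.38  0.53  1.58 -0.2   1.23  0.35]
tool y ang -1.721581599826217
w cap_grip [0.6079, -0.1852, 0.249] 0.9 tool [ 0.0007 -0.0009  0.0694]
w cap_disc [0.6085, -0.1846, 0.2255] 0.97 tool [ 0.0013 -0.0003  0.0929]
s cap_grip [0.6078, -0.1837, 0.2519] 0.65 tool [ 0.0022 -0.001   0.0665]
s cap_disc [0.6079, -0.1849, 0.2233] 0.82 tool [ 0.001  -0.0009  0.0951]
cap top 2869 ((0.005089418031275272, -0.0007314253598451614), (0.04091829061508179, 0.0411769337952137), 51.51005935668945) 0.2756880803371399
```

View pics/f.png

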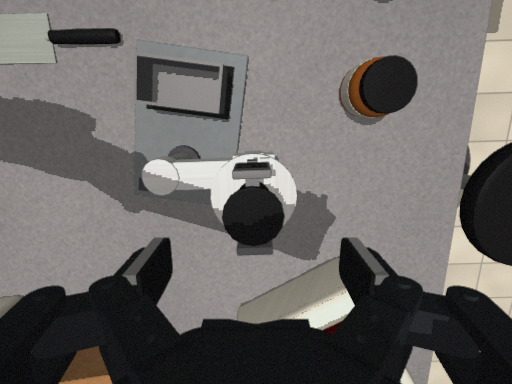

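send_rows:
  deltas: "0.002 -0.001 0.02 0; 0.002 -0.001 0.045 0; 0.002 -0.001 0.06 0; 0.002 -0.001 0.066 0; 0.002 -0.001 0.066 0"

```text
t: 12.1
eef_pos: [0.6074, -0.184, 0.2517]
tool_rot: [-0.0, 0.719, 0.695, -0.0]
contact_force: [-0.4, 1.3, 0.7]
gripper_width: 1.001
grasp_force: 0.0
```

send_rows:
  deltas: "0 0 0 0; 0 0 0 0; 0 0 0 0; 0 0 0 0; 0 0 0 0"
  claw: 0
  force: 35

```text
t: 12.6
eef_pos: [0.6074, -0.1842, 0.2534]
tool_rot: [-0.0, 0.719, 0.695, 0.0]
contact_force: [-3.4, 0.7, 5.0]
gripper_width: 0.469
grasp_force: 34.5
```

```bash
cat > arc.py <<'E'
# swing waypoints as shifts in the current tool frame; argv: total ccw degrees, n rows
from h import *
import sys
from scipy.spatial.transform import Rotation as R
o=bot.get_obs(); q=o["tool_rot"]; M=R.from_quat([*q[1:],q[0]]).as_matrix()
p=o["eef_pos"]; piv=np.array([.4994,-.1823]); v=p[:2]-piv
print(o["t"],p,"r",np.hypot(*v),"arm ang",np.degrees(np.arctan2(v[1],v[0])),"tool y",np.degrees(np.arctan2(M[1,1],M[0,1])),o["contact_force"].round(1),o["gripper_width"],o["grasp_force"])
tot,n=float(sys.argv[1]),int(sys.argv[2]); u=v/np.hypot(*v)*.11
for i in range(1,n+1):
    a=np.radians(tot*i/n); c,s=np.cos(a),np.sin(a)
    t=piv+[c*u[0]-s*u[1],s*u[0]+c*u[1]]
    if i%5==1: base=np.r_[p[:2] if i==1 else last,p[2]]; B=R.from_rotvec([0,0,0 if i==1 else la]).as_matrix()@M; sa=0 if i==1 else la
    d=B.T@np.r_[t-base[:2],0]; print(d.round(4)[:2],round(-np.degrees(a-sa),1))
    if i%5==0: last,la=t,a
E
python3 arc.py 83.2 15
```

```text
12.6 [ 0.60742324 -0.18417225  0.2534191 ] r 0.10803946249838843 arm ang -0.992944264782063 tool y -1.961212255814142 [-3.4  0.7  5. ] 0.4688129352022034 34.535157680511475
[0.0107 0.0013] -5.5
[ 0.0212 -0.0005] -11.1
[ 0.0315 -0.0032] -16.6
[ 0.0414 -0.0069] -22.2
[ 0.051  -0.0115] -27.7
[ 0.0106 -0.0007] -5.5
[ 0.0211 -0.0024] -11.1
[ 0.0314 -0.0051] -16.6
[ 0.0414 -0.0088] -22.2
[ 0.051  -0.0135] -27.7
[ 0.0106 -0.0007] -5.5
[ 0.0211 -0.0024] -11.1
[ 0.0314 -0.0051] -16.6
[ 0.0414 -0.0088] -22.2
[ 0.051  -0.0135] -27.7
```

send_rows:
  deltas: "0.0107 0.000 0 -5.5; 0.0212 -0.0015 0 -11.1; 0.0315 -0.0042 0 -16.6; 0.0414 -0.0079 0 -22.2; 0.051 -0.0125 0 -27.7"

```text
t: 13.1
eef_pos: [0.5956, -0.1341, 0.2534]
tool_rot: [-0.0, 0.531, 0.847, -0.001]
contact_force: [-6.2, -3.4, 7.7]
gripper_width: 0.469
grasp_force: 35.2
```

send_rows:
  deltas: "0.0106 -0.0007 0 -5.5; 0.0211 -0.0024 0 -11.1; 0.0314 -0.0051 0 -16.6; 0.0414 -0.0088 0 -22.2; 0.051 -0.0135 0 -27.7"

```text
t: 13.6
eef_pos: [0.5615, -0.0944, 0.2534]
tool_rot: [0.0, 0.313, 0.95, -0.001]
contact_force: [-5.7, -5.1, 5.8]
gripper_width: 0.471
grasp_force: 35.1
```

```bash
python3 arc.py 27.7 5
```

```text
13.6 [ 0.56150822 -0.09442732  0.25337684] r 0.10760593927361857 arm ang 54.74741158843762 tool y 53.48593751241314 [-5.7 -5.1  5.8] 0.47085784283185433 35.13213872909546
[0.0107 0.0016] -5.5
[ 0.0211 -0.0001] -11.1
[ 0.0314 -0.0029] -16.6
[ 0.0414 -0.0066] -22.2
[ 0.0509 -0.0113] -27.7
```

send_rows:
  deltas: "0.0106 -0.0007 0 -5.5; 0.0211 -0.0024 0 -11.1; 0.0314 -0.0051 0 -16.6; 0.0414 -0.0088 0 -22.2; 0.051 -0.0125 0 -27.7"

```text
t: 14.1
eef_pos: [0.5141, -0.075, 0.2535]
tool_rot: [0.001, 0.077, 0.997, -0.001]
contact_force: [16.4, -12.5, -4.5]
gripper_width: 0.473
grasp_force: 35.7
```

send_rows:
  deltas: "0.002 0 0 0; 0.004 0 0 0; 0.006 0 0 0"

```text
t: 14.4
eef_pos: [0.5137, -0.0751, 0.254]
tool_rot: [0.007, 0.078, 0.997, -0.002]
contact_force: [23.0, -12.6, -15.1]
gripper_width: 0.47
grasp_force: 37.1
```

```bash
python3 arc.py 1 1
```

```text
14.4 [ 0.51374621 -0.07509529  0.25400775] r 0.10816036338264925 arm ang 82.37792147452808 tool y 81.00159340483368 [ 23.  -12.6 -15.1] 0.4697969533108733 37.11616337299347
[0.002  0.0018] -1.0
```

send_rows:
  deltas: "-0.003 0 0 0; -0.005 0.001 0 0; -0.005 0.001 0 0"

```text
t: 14.7
eef_pos: [0.5144, -0.0751, 0.2536]
tool_rot: [0.002, 0.079, 0.997, -0.002]
contact_force: [0.5, -10.1, 2.1]
gripper_width: 0.469
grasp_force: 37.9
```

send_rows:
  deltas: "0 0 0 0; 0 0 0 0; 0 0 -0.02 0; 0 0 -0.045 0; 0 0 -0.065 0"
  claw: 1

```text
t: 15.2
eef_pos: [0.5134, -0.0704, 0.3185]
tool_rot: [0.0, 0.077, 0.997, 0.0]
contact_force: [0.1, -0.1, 0.6]
gripper_width: 0.999
grasp_force: 0.0
```

send_rows:
  deltas: "0 0 0 8; 0 0 0 16; 0 0 0 24; 0 0 0 32; 0 0 0 40"

```text
t: 15.7
eef_pos: [0.5132, -0.0704, 0.3173]
tool_rot: [-0.0, 0.416, 0.909, 0.0]
contact_force: [0.8, -0.7, -0.4]
gripper_width: 1.002
grasp_force: 0.0
```

send_rows:
  deltas: "0 0 0 8; 0 0 0 16; 0 0 0 24; 0 0 0 32; 0 0 0 40"

```text
t: 16.2
eef_pos: [0.5133, -0.0704, 0.3174]
tool_rot: [-0.0, 0.702, 0.712, 0.0]
contact_force: [-0.4, 0.6, -0.3]
gripper_width: 1.001
grasp_force: 0.0
```

send_rows:
  deltas: "0 0 0 5; 0 0 0 9.8; 0 0 0 9.8; 0 0 0 9.8"

```text
t: 16.6
eef_pos: [0.5133, -0.0706, 0.3173]
tool_rot: [-0.0, 0.758, 0.653, 0.0]
contact_force: [0.4, -0.1, -0.8]
gripper_width: 1.004
grasp_force: 0.0
```

```bash
python3 m5.py g.png .277
```

```text
16.6 [ 0.51331417 -0.07062554  0.31733619] [-1.10188100e-04  7.57517124e-01  6.52815276e-01  1.06711579e-04] [-0.29  0.14  0.34  1.85 -0.05  1.16 -0.07]
tool y ang -8.491599732753835
w cap_grip [0.5149, -0.0785, 0.2493] 0.95 tool [-0.0076  0.0027  0.068 ]
w cap_disc [0.5151, -0.0759, 0.2259] 0.89 tool [-0.005   0.0025  0.0914]
s cap_disc [0.5203, -0.077, 0.2249] 0.62 tool [-0.0053  0.0079  0.0924]
cap top 2826 ((-0.001907174475491047, 0.002869376912713051), (0.04136327654123306, 0.0408247634768486), 14.045350074768066) 0.27579242599896936
```

View pics/g.png

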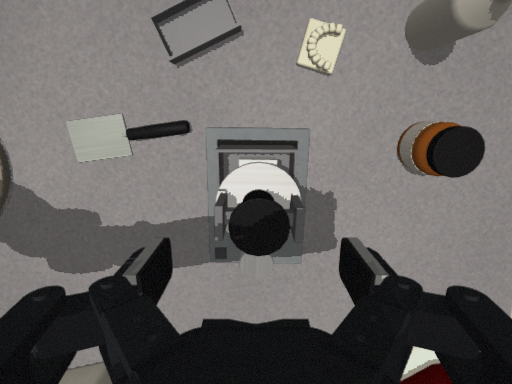

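The picture shows the arm at its stop with the disc and cap at (258,220) over the tank, and the tabs facing the jaws. I'll squeeze them.

send_rows:
  deltas: "-0.0045 0.0025 0.02 0; -0.0045 0.0025 0.045 0; -0.0045 0.0025 0.06 0; -0.0045 0.0025 0.068 0; -0.0045 0.0025 0.068 0"

```text
t: 17.4
eef_pos: [0.5146, -0.0758, 0.2485]
tool_rot: [-0.001, 0.758, 0.652, -0.001]
contact_force: [-0.9, 1.0, 0.7]
gripper_width: 1.0
grasp_force: 0.0
```

send_rows:
  deltas: "0 0 0 0; 0 0 0 0; 0 0 0 0; 0 0 0 0; 0 0 0 0"
  claw: 0
  force: 50

```text
t: 17.9
eef_pos: [0.5163, -0.0759, 0.2515]
tool_rot: [0.001, 0.759, 0.651, 0.002]
contact_force: [-1.6, -0.6, 9.0]
gripper_width: 0.517
grasp_force: 51.8
```

send_rows:
  deltas: "0 0 0 3; 0 0 0 6; 0 0 0 10; 0 0 0 14; 0 0 0 14"

```text
t: 18.4
eef_pos: [0.5166, -0.0761, 0.2515]
tool_rot: [0.001, 0.833, 0.554, 0.002]
contact_force: [-0.8, -1.4, 7.8]
gripper_width: 0.521
grasp_force: 51.4
```

```bash
cat > st.py <<'E'
from h import *
from scipy.spatial.transform import Rotation as R
o=bot.get_obs(); q=o["tool_rot"]; M=R.from_quat([*q[1:],q[0]]).as_matrix()
print(o["t"],o["eef_pos"].round(4),"tool y",np.degrees(np.arctan2(M[1,1],M[0,1])).round(2),"F",o["contact_force"].round(1),"T",o["torque"].round(2),o["gripper_width"].round(3),o["grasp_force"].round(1))
E
python3 st.py
```

```text
Traceback (most recent call last):
  File "st.py", line 4, in <module>
    print(o["t"],o["eef_pos"].round(4),"tool y",np.degrees(np.arctan2(M[1,1],M[0,1])).round(2),"F",o["contact_force"].round(1),"T",o["torque"].round(2),o["gripper_width"].round(3),o["grasp_force"].round(1))
                                                                                                                                                        ^^^^^^^^^^^^^^^^^^^^^^^^
AttributeError: 'float' object has no attribute 'round'
```

```bash
sed -i 's/o\["gripper_width"\].round(3),o\["grasp_force"\].round(1)/o["gripper_width"],o["grasp_force"]/' st.py; python3 st.py
```

```text
18.4 [ 0.5166 -0.0761  0.2515] tool y -22.77 F [-0.8 -1.4  7.8] T [0.23 0.34 0.13] 0.5207649952185596 51.41031503677368
```

send_rows:
  deltas: "0 0 0 8; 0 0 0 16; 0 0 0 24; 0 0 0 32; 0 0 0 40"

```text
t: 18.9
eef_pos: [0.5166, -0.0761, 0.2508]
tool_rot: [0.001, 0.972, 0.234, 0.002]
contact_force: [1.3, 0.3, 1.4]
gripper_width: 0.522
grasp_force: 50.5
```

send_rows:
  deltas: "0 0 0 2; 0 0 0 4; 0 0 0 5; 0 0 0 5"

```text
t: 19.3
eef_pos: [0.5164, -0.0761, 0.2503]
tool_rot: [0.001, 0.981, 0.194, 0.002]
contact_force: [3.6, -2.2, 2.5]
gripper_width: 0.519
grasp_force: 50.5
```

```bash
python3 st.py
python3 - <<'E'
from h import *
w=bot.read_camera("wrist"); s=bot.read_camera("side")
save(s,"h.png",(220,220,380,340),4); 
for k in ["cap_grip","cap_disc"]: print(lm(s,k,1),lm(w,k,1))
E
```

```text
19.3 [ 0.5164 -0.0761  0.2503] tool y -67.61 F [ 3.6 -2.2  2.5] T [-0.54 -0.81  0.19] 0.5191384894507023 50.48432528972626
[([0.5165, -0.0767, 0.2491], 0.75)] [([0.5179, -0.0755, 0.2464], 0.57)]
[([0.5197, -0.0752, 0.2249], 0.8)] [([0.5179, -0.0791, 0.2228], 0.92)]
```

View pics/h.png

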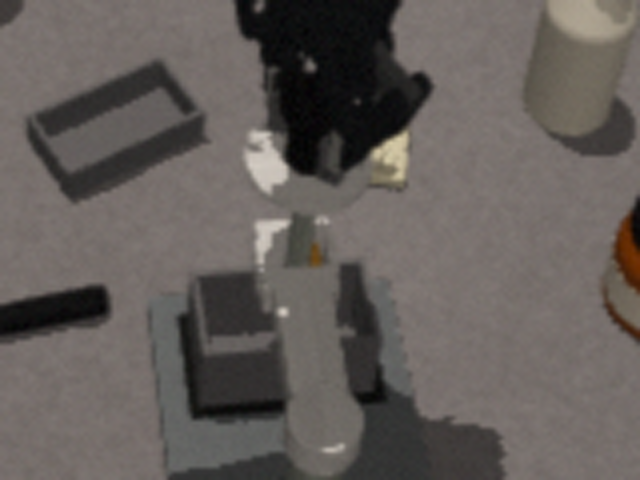

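The cap is held and has turned its full travel of about 59°. Now I'll lower the probe, slowing near the floor.

send_rows:
  deltas: "0 0 0.004 0; 0 0 0.01 0; 0 0 0.016 0; 0 0 0.022 0; 0 0 0.025 0"

```text
t: 20.1
eef_pos: [0.5156, -0.076, 0.2237]
tool_rot: [0.0, 0.981, 0.194, 0.0]
contact_force: [5.3, -1.9, 2.8]
gripper_width: 0.518
grasp_force: 50.6
```

```bash
python3 st.py
python3 - <<'E'
from h import *
s=bot.read_camera("side")
for k in ["cap_grip","cap_disc"]: print(lm(s,k,1))
E
```

```text
20.1 [ 0.5156 -0.076   0.2237] tool y -67.63 F [ 5.3 -1.9  2.8] T [-0.71 -1.34  0.43] 0.5179113546965703 50.569456815719604
[([0.5168, -0.0732, 0.2254], 0.59)]
[([0.5217, -0.0774, 0.1946], 0.85)]
```

send_rows:
  deltas: "0 0 0.008 0; 0 0 0.016 0; 0 0 0.024 0; 0 0 0.032 0; 0 0 0.036 0"

```text
t: 20.75
eef_pos: [0.5154, -0.076, 0.1872]
tool_rot: [0.0, 0.981, 0.194, 0.0]
contact_force: [4.8, -1.8, 2.4]
gripper_width: 0.517
grasp_force: 52.5
```

send_rows:
  deltas: "0 0 0.001 0; 0 0 0.002 0; 0 0 0.003 0; 0 0 0.004 0; 0 0 0.004 0"

```text
t: 21.25
eef_pos: [0.5153, -0.076, 0.1835]
tool_rot: [0.0, 0.981, 0.194, 0.0]
contact_force: [4.9, -2.4, 1.0]
gripper_width: 0.52
grasp_force: 52.0
```

```bash
python3 st.py
```

```text
21.25 [ 0.5153 -0.076   0.1835] tool y -67.63 F [ 4.9 -2.4  1. ] T [-0.74 -1.46  0.46] 0.5203945121763668 52.03221917152405
```

send_rows:
  deltas: "0 0 0.0005 0; 0 0 0.001 0; 0 0 0.0015 0; 0 0 0.002 0; 0 0 0.002 0"

```text
t: 21.75
eef_pos: [0.5153, -0.076, 0.1816]
tool_rot: [0.0, 0.981, 0.194, 0.0]
contact_force: [4.8, -2.4, 0.7]
gripper_width: 0.517
grasp_force: 52.2
```

send_rows:
  deltas: "0 0 0.0005 0; 0 0 0.001 0; 0 0 0.001 0"

```text
t: 22.05
eef_pos: [0.5153, -0.076, 0.1809]
tool_rot: [0.0, 0.981, 0.194, 0.0]
contact_force: [4.4, -1.9, 3.0]
gripper_width: 0.517
grasp_force: 53.0
```

send_rows:
  deltas: "0 0 0.0005 0; 0 0 0.001 0; 0 0 0.001 0"

```text
t: 22.35
eef_pos: [0.5155, -0.076, 0.1808]
tool_rot: [-0.0, 0.981, 0.194, 0.0]
contact_force: [1.9, -0.6, 11.3]
gripper_width: 0.518
grasp_force: 55.3
```

The foot has touched: 11 N and the tool stopped moving. I'll ease off slightly and turn the cap back home.

send_rows:
  deltas: "0 0 -0.0005 0; 0 0 -0.0005 -7; 0 0 -0.0005 -15; 0 0 -0.0005 -23; 0 0 -0.0005 -31"

```text
t: 22.85
eef_pos: [0.515, -0.0759, 0.1809]
tool_rot: [-0.0, 0.893, 0.45, 0.0]
contact_force: [2.6, -0.7, 7.4]
gripper_width: 0.515
grasp_force: 54.3
```

send_rows:
  deltas: "0 0 0 -8; 0 0 0 -16; 0 0 0 -23; 0 0 0 -27; 0 0 0 -28.5"

```text
t: 23.35
eef_pos: [0.515, -0.0757, 0.1809]
tool_rot: [-0.001, 0.756, 0.655, 0.0]
contact_force: [3.5, -0.6, 8.8]
gripper_width: 0.516
grasp_force: 54.3
```

```bash
python3 st.py
```

```text
23.35 [ 0.515  -0.0757  0.1809] tool y -8.14 F [ 3.5 -0.6  8.8] T [-0.26 -0.68 -0.39] 0.5164009557797948 54.301902651786804
```

send_rows:
  deltas: "0 0 0 -1; 0 0 0 -2; 0 0 0 -2"

```text
t: 23.65
eef_pos: [0.515, -0.0757, 0.1809]
tool_rot: [-0.001, 0.746, 0.666, 0.001]
contact_force: [3.0, -0.8, 7.6]
gripper_width: 0.516
grasp_force: 55.1
```

```bash
python3 st.py
```

```text
23.65 [ 0.515  -0.0757  0.1809] tool y -6.41 F [ 3.  -0.8  7.6] T [-0.06 -0.67 -1.05] 0.5162139292084824 55.06188778061187
```

send_rows:
  deltas: "0 0 0 0.5; 0 0 -0.0005 0.5"

```text
t: 23.85
eef_pos: [0.5149, -0.0757, 0.181]
tool_rot: [-0.001, 0.748, 0.663, 0.0]
contact_force: [4.8, 0.6, 0.9]
gripper_width: 0.513
grasp_force: 52.6
```

send_rows:
  deltas: "0 0 0 0; 0 0 0 0; 0 0 0 0; 0 0 0 0; 0 0 0 0"
  claw: 1

```text
t: 24.35
eef_pos: [0.5146, -0.0757, 0.1812]
tool_rot: [-0.0, 0.747, 0.665, -0.0]
contact_force: [-0.1, -0.0, -0.5]
gripper_width: 0.997
grasp_force: 0.0
```

send_rows:
  deltas: "0 0 -0.02 0; 0 0 -0.05 0; 0 0 -0.08 0; 0 0 -0.11 0; 0 0 -0.14 0"

```text
t: 24.85
eef_pos: [0.5146, -0.0758, 0.3226]
tool_rot: [-0.0, 0.747, 0.665, -0.0]
contact_force: [1.1, 0.4, 0.0]
gripper_width: 1.0
grasp_force: 0.0
```

send_rows:
  deltas: "0 0 0 0; 0 0 0 0; 0 0 0 0"

```text
t: 25.15
eef_pos: [0.5144, -0.0757, 0.3203]
tool_rot: [-0.001, 0.747, 0.665, -0.001]
contact_force: [-0.1, 0.5, 0.4]
gripper_width: 1.001
grasp_force: 0.0
```

```bash
python3 m5.py i.png .206
python3 - <<'E'
from h import *
w=bot.read_camera("wrist"); s=bot.read_camera("side")
for k in ["cap_disc","gauge_pivot","probe_tip","tank","pad_center"]: print(k,lm(s,k,1),lm(w,k,1))
a=cv2.resize(w["img"][60:260,160:360],(400,400),interpolation=2); b=cv2.resize(s["img"][240:340,240:340],(400,400),interpolation=2)
cv2.imwrite("pics/j.png",np.hstack([a,b])[...,::-1])
E
```

```text
25.15 [ 0.51438119 -0.0757083   0.32026502] [-6.99084925e-04  7.46890274e-01  6.64946587e-01 -6.83118435e-04] [-0.22  0.15  0.27  1.83 -0.04  1.17 -0.04]
tool y ang -6.64350066268806
w cap_grip [0.5178, -0.078, 0.1791] 0.77 tool [-0.0019  0.0039  0.1412]
w cap_disc [0.5167, -0.0766, 0.1531] 0.87 tool [-0.0006  0.0027  0.1672]
s cap_grip [0.5144, -0.0801, 0.1807] 0.96 tool [-0.0043  0.0008  0.1396]
s cap_disc [0.5173, -0.0748, 0.1559] 0.97 tool [0.0013 0.0031 0.1644]
cap top 1518 ((0.0028466396033763885, 0.0014473292976617813), (0.04083850607275963, 0.04086514934897423), 36.29872131347656) 0.20384827291208843
cap_disc [([0.5187, -0.0769, 0.1501], 0.76)] [([0.5148, -0.0757, 0.1537], 0.8)]
gauge_pivot [([0.4982, -0.1804, 0.131], 0.82)] [([0.4944, -0.1836, 0.1298], 0.64)]
probe_tip [] []
tank [([0.461, 0.6513, 0.0046], 0.97)] [([0.5094, -0.0738, 0.0144], 0.59)]
pad_center [([0.516, -0.0754, 0.0098], 0.56)] []
```

View pics/j.png

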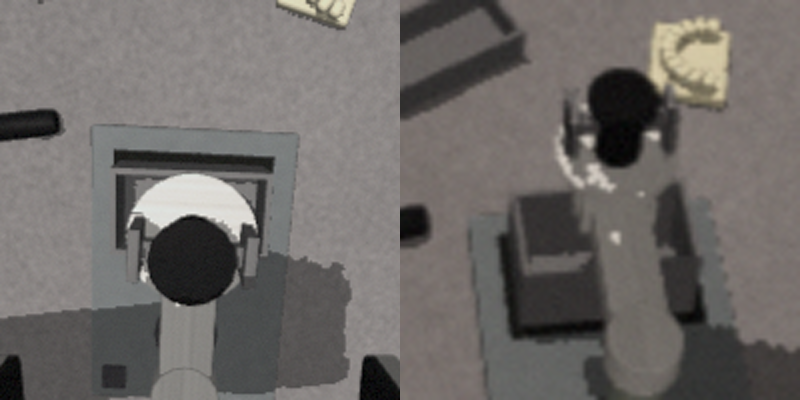

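The final crops show the arm over the tank with its cap at (192,258). Both tabs are out, about 62 mm across, and lined up with home. The cap sits over the pad's middle at the stop, and the probe is down about 77 mm.

```bash
python3 -c "
from station import bot
print(bot.hand_in())"
```

```text
the job is handed in; nothing more can be done
None
```

I handed the job in at about 25 s: the deeper tank stands in the middle of the pad, the gauge arm is back at its stop, and the probe's foot is on the tank floor, locked with both tabs out; the hand-in gave no verdict.

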